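# Set a proximity sensor's distance with a gauge block and hold it for the reading

## Robot

A 6-joint arm with a two-finger parallel gripper is mounted at the origin on the work surface. World frame = base frame: x ahead of the robot, y to its left, z up, the work surface at z = 0. Lengths are in m, angles in rad, forces in N, time in s.
With the tool pointing down it reaches from about 0.35 to 0.975 m from the base axis. Payload 7.1 kg.
Tool frame: the origin (TCP) lies midway between the tips of the shut fingers; the grasp point (between the pads) lies 19 mm behind it; z points along the fingers, x is the direction in which the jaws open and shut, and the axes are right-handed (so a half turn about z gives the same grasp; the last joint's range is limited). The gripper opens to 88 mm and grips with 3 to 60 N. Pads are 20 mm wide; open, the fingers measure 115 mm over their backs; the gripper's body (75 mm by 178 mm) begins 61 mm behind the grasp point.
Start: joints at [1.107, 0.423, 1.63, -0, 1.089, -0.019], TCP at [0.269, 0.564, 0.184] pointing down, gripper open.
Joint ranges: [-3, 3], [-0.9, 2.11], [0.09, 2.58], [-1.31, 4.45], [0.11, 2.69], [-2.54, 2.54]. Speed limits (rad/s): [2.39, 2.39, 3.01, 3.14, 3.14, 3.14].

## Interface

Orientations are given as a unit quaternion [w, x, y, z].
In Python, from station import move_pose, movel, movej, command_gripper, wait, inverse_kinematics, read_camera, camera_info, MotionError, job_done, get_time, get_joint_pos, get_qvel, get_effort, get_tcp_pos, get_ee_rot, get_ft_force, get_ft_torque, get_grip_width gives the robot as it stands. Calls block until the motion is done:
- move_pose(position, orientation): joint-space move of the TCP to a pose.
- movel(position, frame=None, v=0.15, until_force=None): straight line of the TCP; frame=None keeps the orientation; v is the mean speed in m/s. With until_force (N) it stops when the force on the tool has changed by that much, and returns True; else False.
- movej(angles): joint-space move.
- command_gripper(opening): opening from 0.0 (shut) to 1.0 (fully open); the grip force is fixed at half the most; returns when the fingers have stopped.
- wait(seconds).
- inverse_kinematics(position, orientation): joint angles nearest the present ones, or None.
- read_camera(name): name is "scene" or "top"; returns the picture (400x640x3 uint8, red, green, blue); there is no depth.
- camera_info(name): a dict with "intrinsics" (3x3 intrinsics, pixels), "T" (4x4, takes a point from camera to world coordinates). Camera axes: x right, y up, looking along -z (the intrinsics and any distortion apply to the point x, -y, -z); pixel columns grow to the right and rows downward; lengths in m; the calibration is good to about 2 mm. A picture is of the moment at which its call begins. camera_info takes no time and is no camera call.
A pose or a line that the arm cannot do raises MotionError and nothing moves.
- job_done(): hands the job in, once; it reports no verdict.
Readings, each from a call of its own:
- get_time(): time.
- get_joint_pos(): joint angles.
- get_qvel(): joint speeds.
- get_effort(): joint torques, N m.
- get_tcp_pos(): TCP position.
- get_ee_rot(): TCP orientation.
- get_ft_force(): force on the tool from outside, world axes, zero at the start.
- get_ft_torque(): the same for the moment, N m.
- get_grip_width(): opening from 0.0 (shut) to 1.0 (fully open).
Only numpy, scipy, OpenCV 4.12 (cv2) and the standard library are available. Lean on these libraries where they do the work, as an engineer would, in place of code of your own. Each camera call takes 0.05 s, during which the arm holds its last target.

## Task

One of the two sensor test stands has its steel target plate backed well off the sensor: put the red test plug fully home in that stand's red socket, and only then stand the white gauge block upright on the rail in that stand's gap, squarely in front of the sensor face. Push that carriage up until the gauge is nipped flush between target plate and sensor, and finish still holding it there with a firm, steady push so that a colleague can read the sensor. The other stand, whose gap is too narrow for the gauge, and everything else on the bench stay as they are.

Things in the scene. Friction and masses are not known exactly. Their poses are not given: they have to be found in the camera images.
- stand_a: Fixed test stand with the ORANGE-faced brass sensor; its gap starts wide, 30 to 48 mm. Aluminium rail 260 x 60 mm, flat top at 20 mm; origin under its centre at bench level, +x along the rail from carriage to sensor, z up. Sensor at x = 10 to 102 mm, top 65 mm over the bench (bracket 74 mm at x = 53). Grey terminal box at x = 20 to 80, y = 30 to 80, 45 mm high.
- face_a (a point): centre of the orange sensor's flat round face (29 mm across), 50 mm over the bench, 30 mm over the rail; axes as stand_a, the face looks to -x.
- sensor_a: the orange-faced sensor itself, fixed in the stand; origin and axes as face_a.
- red_socket_a (a point): centre of the mouth of the red-ringed socket (round hole 10 mm across, 24 mm deep, opening upward) in the top of stand_a's terminal box, 45 mm over the bench; 26 mm further along +x is an empty black-ringed socket.
- slide_a (a joint): gap in m between stand_a's target plate and its sensor face: 0 = touching, grows as the carriage moves away along -x, up to 0.06. The carriage stays where it is left; it takes about 2 N to slide, and a firm push is some 5 to 20 N more.
- push_a (a point): centre of the flat rear face of stand_a's dark carriage (56 mm wide, from 20 to 50 mm over the bench); the point is 35.5 mm over the bench and 64 mm behind (-x) the front of the target plate. Behind it the rail is free. A 22 mm lock knob stands on the carriage up to 66 mm over the bench, 28 mm ahead of this face.
- target_a: stand_a's square steel target plate, 45 x 45 mm, 5 mm thick, upright on the carriage, from 27.5 to 72.5 mm over the bench, square to the rail; origin at the centre of its front face, axes as stand_a.
- stand_b: the other stand, same build and axes, with the BLUE-faced steel sensor; its gap is only 5 to 10 mm, too narrow. Leave it alone.
- slide_b (a joint): gap in m of stand_b, as slide_a; must stay as it is.
- gauge_white: white 15 mm gauge: a plastic block 15 (x) x 40 (y) x 60 (z) mm with a finger tab 15 x 20 x 37 mm on top (tab from 60 to 97 mm over its underside). Origin: centre of the underside, 10 mm over the bench while in the rack. 60 g. Starts upright in the middle slot of the gauge rack.
- gauge_blue: blue 8 mm gauge of the same shape in the rack; bystander.
- gauge_grey: grey 22 mm gauge of the same shape in the rack; bystander.
- gauge_rack: wooden rack 170 (x) x 66 (y) x 30 mm with three slots 55 mm apart along x, 20 mm deep, 3 mm wider than the gauges; fixed. Origin under its centre.
- plug_red: red test plug, 22 g, 68 mm: round nose 8 mm across, 20 mm long, tapered tip; above it a 15 mm collar 4 mm thick, then a round grip 12 mm across and 36 mm long with a brass stud on top. Origin at the nose's tip, z towards the grip. Fully home the collar sits on the rim, tip 20 mm below the mouth. Starts upright in one of the plug block's holes, tip 10 mm over the bench.
- plug_black: black plug, same shape, in the plug block; bystander.
- plug_yellow: yellow plug, same shape, in the plug block; bystander.
- plug_rack: dark plug block 170 (x) x 50 (y) x 30 mm with three holes 55 mm apart along x; fixed. Origin under its centre.
- multimeter: orange handheld multimeter lying on its back, 190 x 88 x 37 mm; bystander. Origin under its centre.
- screwdriver: blue-handled screwdriver lying on the bench, 190 mm; bystander.
- nut: spare brass lock nut, a ring 41 mm across and 8 mm high, lying on the bench; bystander.
- push_b (a point): centre of the rear face of stand_b's carriage, as push_a.

How it is judged:
On the way, in this order (a step that is already met when the one before it is completed fails the run):
1. the red plug is fully home in the red socket of the stand with the wide gap (horizontal distance between plug_red and red_socket_a below 0.004 m and z of plug_red in the frame of red_socket_a below -0.016 m and angle between plug_red's own z axis and vertical below 0.15 rad), for 0.2 s.
2. the white gauge stands upright on the rail in the wide gap, in front of the sensor face (y of gauge_white in the frame of face_a between -0.01 and 0.01 m and z of gauge_white in the frame of face_a between -0.036 and -0.026 m and angle between gauge_white's own z axis and vertical below 0.08 rad and angle between the x axis of gauge_white and the x axis of face_a, either way round below 0.12 rad and x of gauge_white in the frame of face_a between -0.045 and -0.005 m), for 0.2 s.
At the end, for the whole second after the job is handed in: Through the last second: plug still home (tip 16 mm below the mouth or deeper, centred within 4 mm); gauge on the rail, upright within 0.08 rad, square within 0.12 rad, within 10 mm of the sensor axis; gap 12.5 to 17 mm; gauge squeezed with over 4 N against both target plate and sensor (all of step 1 and y of gauge_white in the frame of face_a between -0.01 and 0.01 m and z of gauge_white in the frame of face_a between -0.036 and -0.026 m and angle between gauge_white's own z axis and vertical below 0.08 rad and angle between the x axis of gauge_white and the x axis of face_a, either way round below 0.12 rad and x of gauge_white in the frame of face_a between -0.01 and -0.005 m and value of joint slide_a between 0.0125 and 0.017 m and contact force between gauge_white and target_a above 4 N and contact force between gauge_white and sensor_a above 4 N); the arm keeps its last pose, push and grip.
It fails at once if the other stand's carriage is shifted by more than 3 mm (distance of push_b from where it was at the start of the episode above 0.003 m).
It fails at once if another gauge or plug is shifted by more than 12 mm (distance of any of gauge_blue, gauge_grey, plug_black, plug_yellow from where it was at the start of the episode above 0.012 m).
It fails at once if the multimeter, the screwdriver or the nut is shifted by more than 15 mm (distance of any of multimeter, screwdriver, nut from where it was at the start of the episode above 0.015 m).
It also fails if it takes over 67 s, if anything falls off the work surface, if the arm or the gripper's body presses on something with over 40 N, if the wrist force passes 120 N, or if a joint passes its speed limit or range.

## Working session

There is one attempt and no reset: what is moved stays moved. The work goes in short steps, each a Python script; the robot and the scene stay as the last script left them, time stands still between calls to the robot, and variables do not carry over. Pictures are saved under pics/ and viewed, and the job is handed in when it is done.

```bash
mkdir -p pics; ls; python3 - <<'E'
from station import *
import cv2, numpy as np
for n in ("scene","top"):
    im=read_camera(n); cv2.imwrite(f"pics/{n}0.png",im[:,:,::-1]); i=camera_info(n)
    print(n,{k:(np.round(np.array(v),4).tolist() if not isinstance(v,str) else v) for k,v in i.items()})
print(get_time(),get_tcp_pos(),get_ee_rot(),get_grip_width())
E
```

```text
pics
scene {'intrinsics': [[488.9113, 0.0, 317.2519], [0.0, 488.9113, 202.1269], [0.0, 0.0, 1.0]], 'T': [[-0.7142, -0.5827, 0.3879, 1.0952], [0.6999, -0.6021, 0.3842, 0.4742], [0.0097, 0.5459, 0.8378, 1.0894], [0.0, 0.0, 0.0, 1.0]]}
top {'intrinsics': [[508.0062, 0.0, 315.5118], [0.0, 508.0062, 198.7366], [0.0, 0.0, 1.0]], 'T': [[-0.0844, 0.9751, -0.2053, 0.2969], [-0.9964, -0.0826, 0.0174, 0.0069], [0.0001, 0.206, 0.9785, 1.5717], [0.0, 0.0, 0.0, 1.0]]}
0.1 [0.26864161 0.56369008 0.18307195] [ 3.58236669e-04  8.45662696e-01  5.33717252e-01 -6.08810467e-04] 1.0019498439318133
```

View pics/scene0.png

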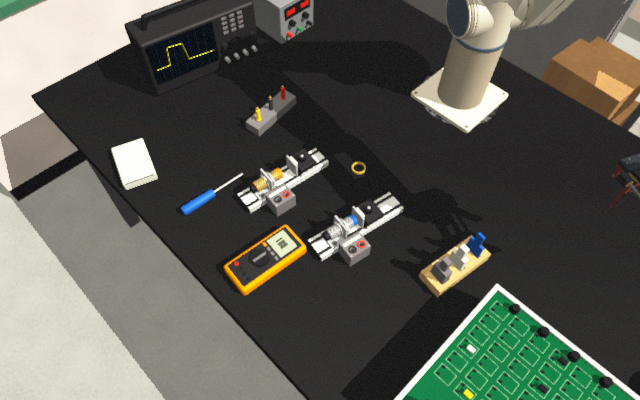

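View pics/top0.png

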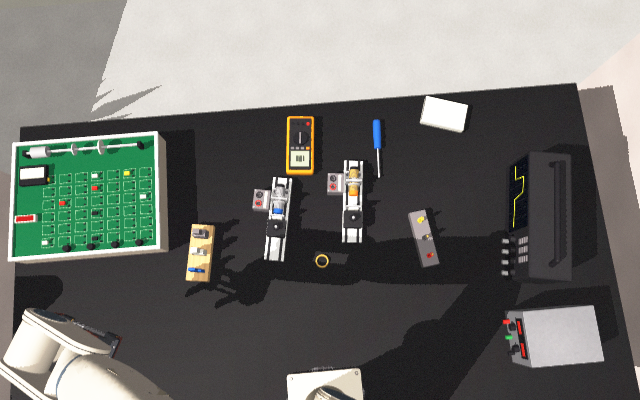

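The top view shows stand A (orange) at about (353,200), stand B at (278,220), the gauge rack at (200,252) with white in the middle, and the plug block at (424,237) with red nearest the robot at (430,256). I'll zoom in for precise pixel positions.

```bash
python3 - <<'E'
import cv2
t=cv2.imread("pics/top0.png"); s=cv2.imread("pics/scene0.png")
def crop(im,x,y,w,h,k,n):
    c=cv2.resize(im[y:y+h,x:x+w],None,fx=k,fy=k,interpolation=cv2.INTER_CUBIC)
    for i in range(0,w,10): cv2.putText(c,str(x+i),(i*k,8),0,.3,(0,255,255),1); cv2.line(c,(i*k,10),(i*k,14),(0,255,255),1)
    for i in range(0,h,10): cv2.putText(c,str(y+i),(0,i*k+4),0,.3,(0,255,255),1)
    cv2.imwrite(f"pics/{n}.png",c)
crop(t,310,150,80,100,6,"c_a"); crop(t,175,215,60,75,8,"c_g"); crop(t,395,195,60,75,8,"c_p")
crop(s,230,140,110,75,7,"s_a"); crop(s,410,225,90,75,8,"s_g"); crop(s,235,80,70,60,9,"s_p")
E
```

```text
(no output)
```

View pics/c_a.png

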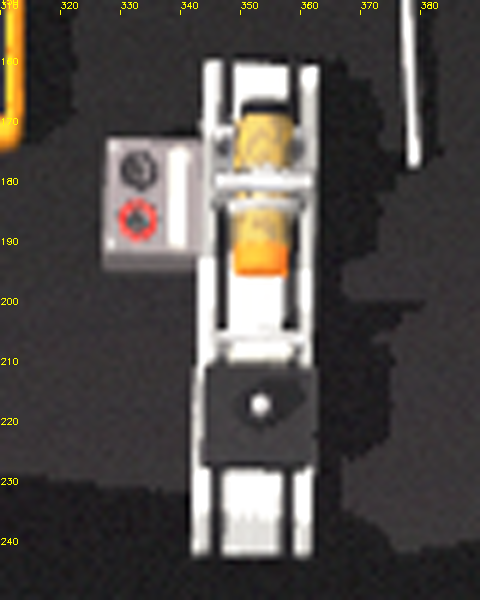

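View pics/c_g.png

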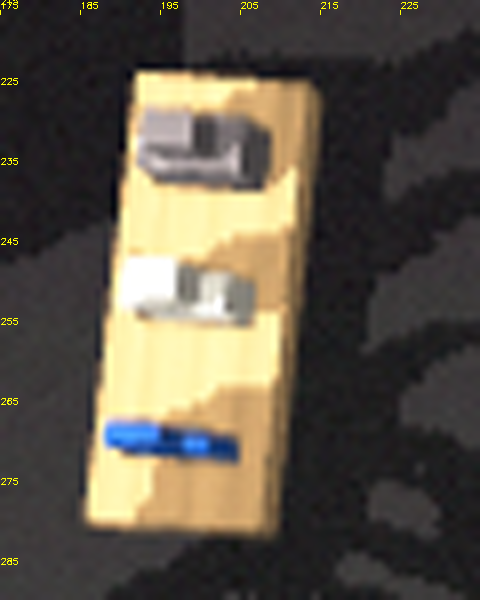

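View pics/c_p.png

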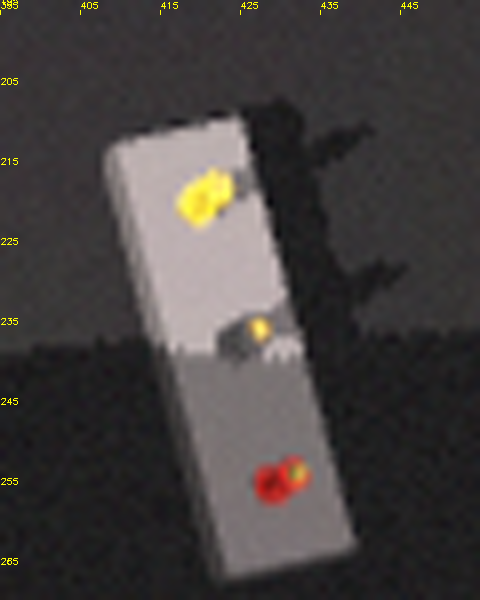

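View pics/s_a.png

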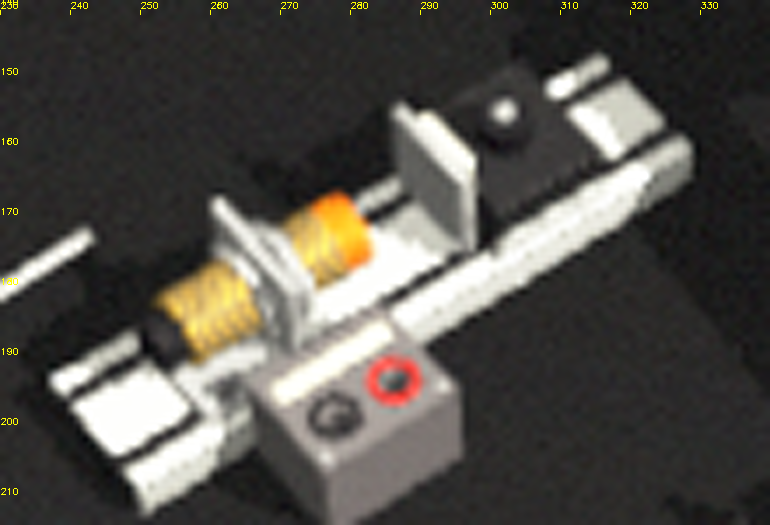

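View pics/s_g.png

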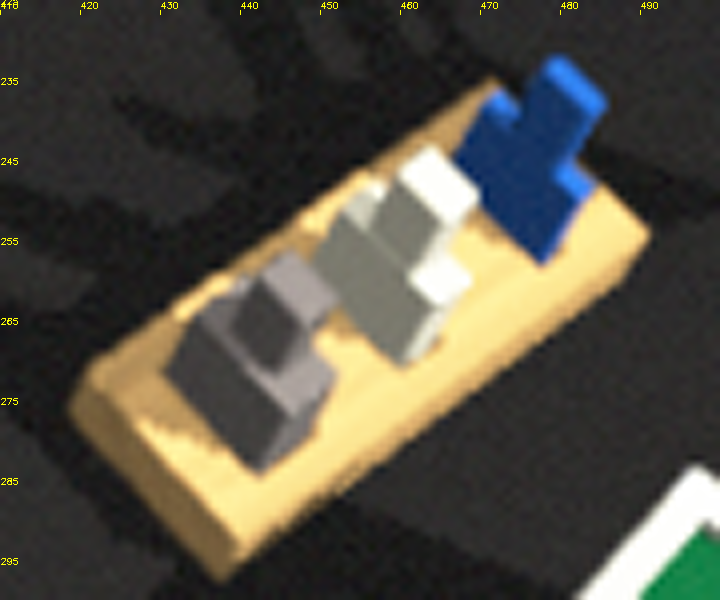

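View pics/s_p.png

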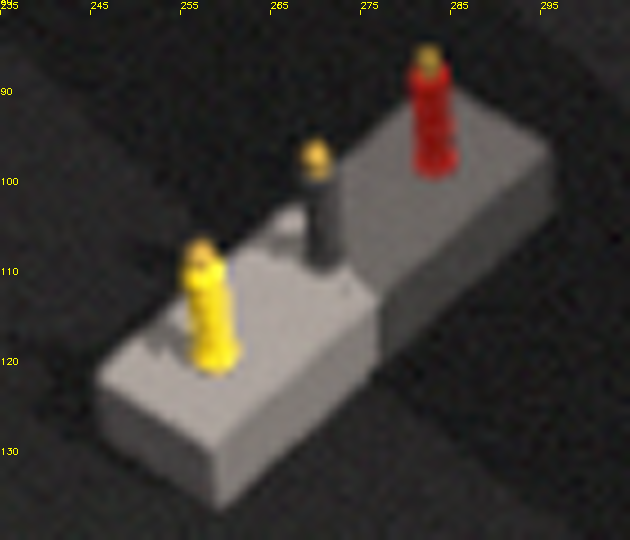

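```bash
cat > h.py <<'E'
from station import *
import numpy as np, cv2
from scipy.optimize import least_squares
CI={n:camera_info(n) for n in("scene","top")}
def unp(n,u,v,z):
    K=np.array(CI[n]["intrinsics"]);T=np.array(CI[n]["T"])
    d=np.array([(u-K[0,2])/K[0,0],-(v-K[1,2])/K[1,1],-1]);d=T[:3,:3]@d;o=T[:3,3]
    return o+d*(z-o[2])/d[2]
def proj(n,p):
    K=np.array(CI[n]["intrinsics"]);T=np.array(CI[n]["T"])
    q=T[:3,:3].T@(np.asarray(p)-T[:3,3]);q=np.array([q[0],-q[1],-q[2]]);r=K@q;return r[:2]/r[2]
CR={"c_a":("top",310,150,6),"c_g":("top",175,215,8),"c_p":("top",395,195,8),"s_a":("scene",230,140,7),"s_g":("scene",410,225,8),"s_p":("scene",235,80,9)}
def px(c,x,y):
    n,a,b,k=CR[c];return n,a+(x+.5)/k-.5,b+(y+.5)/k-.5
def W(c,x,y,z): return unp(*px(c,x,y),z)
E
python3 - <<'E'
from h import *
P=lambda l,*a:print(l,np.round(W(*a)*1000,1))
for z in(0,):pass
P("red t","c_a",137,220,.045);P("red s","s_a",394,380,.045)
P("blk t","c_a",139,170,.045);P("blk s","s_a",334,416,.045)
P("rail farL t","c_a",205,62,.02);P("farR t","c_a",319,66,.02);P("nearL","c_a",192,554,.02);P("nearR","c_a",312,554,.02)
P("s nearR","s_a",605,57,.02);P("s nearL","s_a",690,140,.02);P("s farR","s_a",52,380,.02);P("s farL","s_a",143,492,.02)
P("knob t","c_a",260,404,.066);P("knob s","s_a",505,110,.066)
P("plate topL t","c_a",213,332,.0725);P("plate topR t","c_a",302,332,.0725)
P("plate s R","s_a",398,105,.0725);P("plate s L","s_a",472,170,.0725)
P("face top t","c_a",261,274,.0645)
P("stud t","c_p",298,474,.078);P("stud s","s_p",429,48,.078)
P("coll t","c_p",271,486,.034);P("coll s","s_p",436,158,.034)
P("tab t","c_g",151,281,.107);P("tab s","s_g",440,186,.107)
print("blk");
for c in((115,150),(240,118),(356,546),(225,575)):P("","c_p",*c,.03)
for c in((98,378),(216,440),(450,85),(548,150)):P("s","s_p",*c,.03)
print("gr")
for c in((135,72),(318,85),(275,533),(85,522)):P("","c_g",*c,.03)
for c in((75,400),(240,555),(492,78),(650,235)):P("s","s_g",*c,.03)
E
```

```text
red t [652.  -75.6  45. ]
red s [652.  -79.1  45. ]
blk t [678.3 -79.1  45. ]
blk s [678.5 -82.6  45. ]
rail farL t [ 740.2 -120.6   20. ]
farR t [ 733.  -180.5   20. ]
nearL [480.8 -89.   20. ]
nearR [ 475.6 -150.1   20. ]
s nearR [ 474.7 -149.2   20. ]
s nearL [480.  -95.6  20. ]
s farR [ 733.9 -181.8   20. ]
s farL [ 741.5 -119.8   20. ]
knob t [ 547.6 -127.3   66. ]
knob s [ 546.9 -130.2   66. ]
plate topL t [ 584.9 -106.8   72.5]
plate topR t [ 581.2 -151.3   72.5]
plate s R [ 577.9 -156.2   72.5]
plate s L [ 578.9 -114.2   72.5]
face top t [ 614.2 -134.5   64.5]
stud t [ 416.6 -346.2   78. ]
stud s [ 414.2 -352.9   78. ]
coll t [ 416.5 -345.9   34. ]
coll s [ 417.7 -349.    34. ]
tab t [484.1 344.5 107. ]
tab s [486.8 344.4 107. ]
blk
 [ 550.2 -303.7   30. ]
 [ 558.6 -353.3   30. ]
 [ 391.7 -375.8   30. ]
 [ 385.  -325.1   30. ]
s [ 559.3 -354.6   30. ]
s [ 549.3 -308.3   30. ]
s [ 388.7 -374.2   30. ]
s [ 385.6 -328.9   30. ]
gr
 [574.8 365.5  30. ]
 [563.9 295.8  30. ]
 [395.5 319.2  30. ]
 [405.6 390.   30. ]
s [575.  301.6  30. ]
s [578.8 365.8  30. ]
s [396.5 322.9  30. ]
s [406.9 388.8  30. ]
```

Both cameras agree in x. In y they differ by about 3 mm (scene reads lower), so I'll use the mean for now. Next I grasp the red plug and check the side force to see the true offset.

```bash
cat >> h.py <<'E'
def Q(t): return [0,np.cos(t/2),np.sin(t/2),0]
def st(l=""):
    print(l,"t",round(get_time(),2),"tcp",np.round(np.array(get_tcp_pos())*1000,1),"f",np.round(get_ft_force(),2),"w",round(get_grip_width()*88,1))
def snap(n,name,x,y,w,h,k):
    im=read_camera(n)[:,:,::-1]; c=cv2.resize(im[y:y+h,x:x+w],None,fx=k,fy=k,interpolation=cv2.INTER_CUBIC)
    cv2.imwrite(f"pics/{name}.png",c)
E
python3 - <<'E'
from h import *
q=Q(0.126-np.pi/2)
p=np.array([.4165,-.3475])
move_pose([*p,.13],q); st("above"); print(np.round(get_joint_pos(),2))
command_gripper(.5)
print(movel([*p,.040],until_force=8)); st("down")
snap("scene","g1s",215,50,110,85,7); 
command_gripper(0); st("grip")
E
```

```text
above t 3.33 tcp [ 416.9 -347.   130. ] f [-0.57 -0.63  0.07] w 88.1
[-0.72  0.37  1.85  0.    0.91  0.73]
False
down t 4.91 tcp [ 416.8 -347.8   40.4] f [-0.17 -0.18  1.17] w 44.0
grip t 5.75 tcp [ 416.5 -347.5   40. ] f [-0.01  0.96 -0.08] w 0.5
```

View pics/g1s.png

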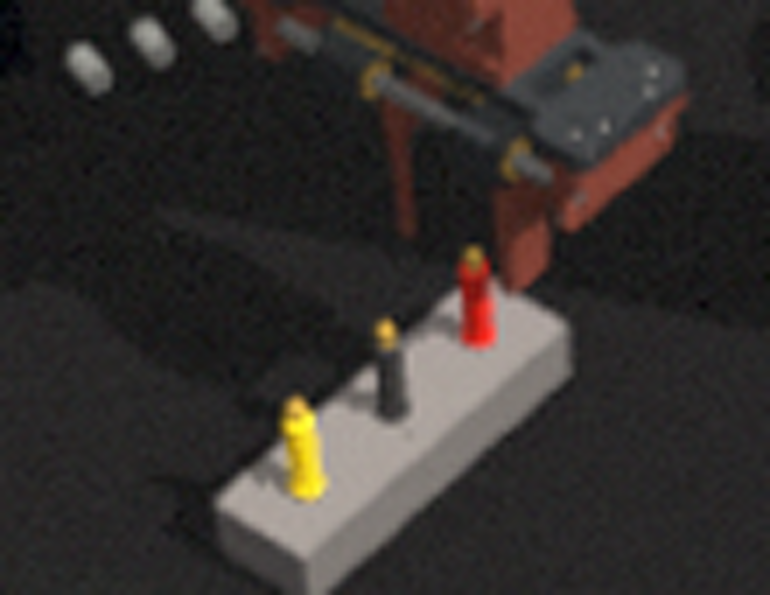

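The grip width is 0.5 mm, so the fingers shut without catching the plug. The plug is still upright at about (478,300) in this crop, with the fingers behind it. I'll compare where the fingers project with where they appear.

```bash
python3 - <<'E'
from h import *
t=0.126-np.pi/2; c=np.array([.4168,-.3478,.0404]); X=np.array([np.cos(t),np.sin(t),0])
for s in(-1,0,1):
    p=c+s*.022*X; print(s,np.round((proj("scene",p)-[215,50])*7))
print(np.round(get_ee_rot(),3),st())
snap("scene","g2s",215,50,110,85,7); snap("top","g2t",385,190,80,80,7)
E
```

```text
-1 [518. 343.]
0 [479. 319.]
1 [440. 296.]
 t 5.75 tcp [ 416.5 -347.5   40. ] f [-0.01  0.96 -0.08] w 0.5
[ 0.     0.75  -0.661 -0.   ] None
```

View pics/g2s.png

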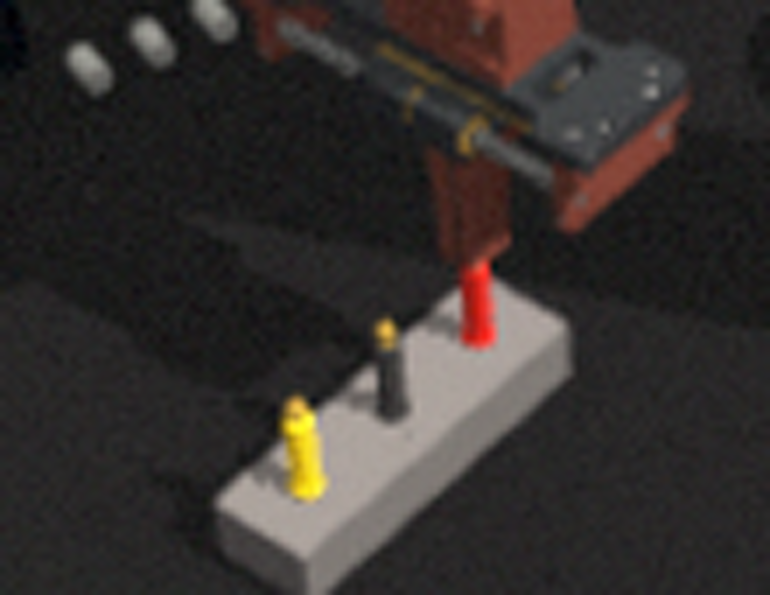

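View pics/g2t.png

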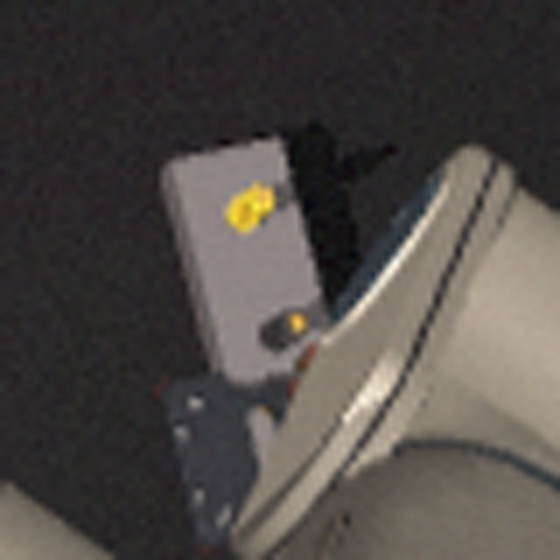

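The tips should project to about (479,319) in this crop, but they appear at (475,260) and hide the stud. That means they are really some 35 mm higher than the reported z. A touch on bare bench will settle whether z is offset.

```bash
python3 - <<'E'
from h import *
q=get_ee_rot(); 
movel([.4165,-.3475,.10],v=.25)
movel([.42,-.20,.06],v=.25); st()
snap("scene","g3s",230,30,110,85,7); print(np.round((proj("scene",get_tcp_pos())-[230,30])*7))
r=movel([.42,-.20,-.004],v=.04,until_force=6); st(r)
snap("scene","g4s",230,30,110,85,7); print(np.round((proj("scene",get_tcp_pos())-[230,30])*7))
E
```

```text
t 7.0 tcp [ 420.3 -200.4   59.8] f [-0.39 -0.53  0.53] w 0.4
[609. 617.]
False t 8.8 tcp [ 420.1 -200.1   -3.8] f [ 0.5  -0.42 -0.37] w 0.3
[610. 722.]
```

View pics/g4s.png

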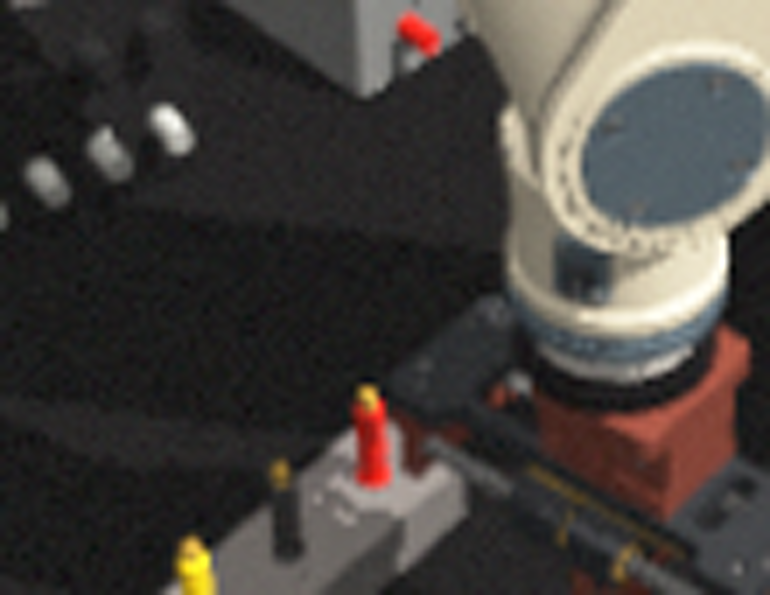

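View pics/g3s.png

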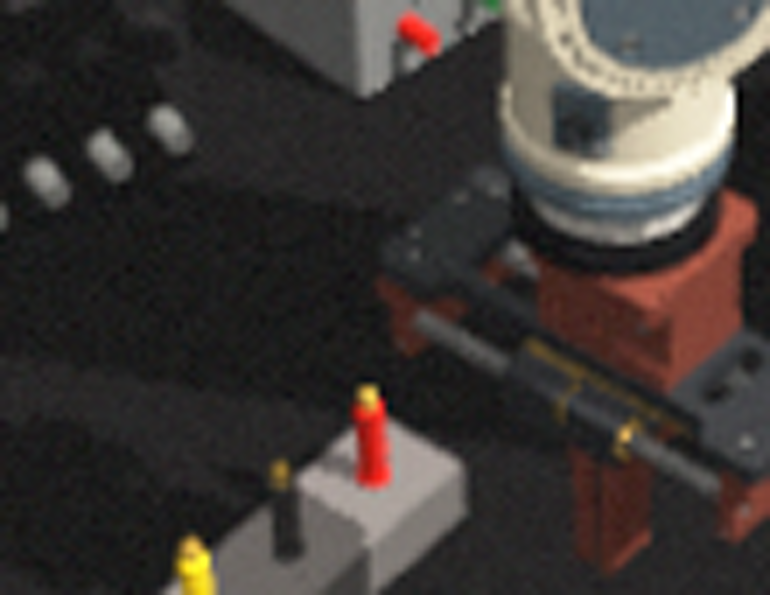

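No contact at a reported −3.8 mm, so z is indeed offset. I'll carry on down to find the bench.

```bash
python3 - <<'E'
from h import *
try:
    r=movel([.42,-.20,-.05],v=.03,until_force=5); st(r)
except MotionError as e: print(e)
snap("scene","g5s",280,60,110,85,7); print(np.round((proj("scene",get_tcp_pos())-[280,60])*7), np.round((proj("scene",[.42,-.2,0])-[280,60])*7))
E
```

```text
True t 9.93 tcp [ 419.9 -199.9  -38.6] f [-0.63  0.39  6.74] w 0.3
[260. 566.] [260. 506.]
```

View pics/g5s.png

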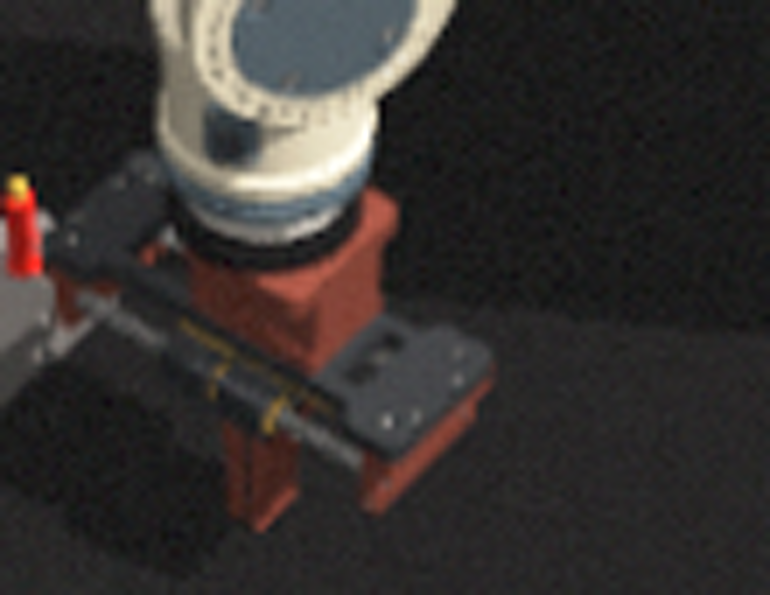

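The bench contact is at a reported z of −38 mm, so real tip height is reported z + 38 mm. In x and y the tips at (264,503) match the prediction (260,506) to about 1–2 mm. I'll apply the offset, quantify the scene camera bias and grasp again.

```bash
cat >> h.py <<'E'
OFF=.038
def L(x,y,z,**k): return movel([x,y,z-OFF],**k)
E
python3 - <<'E'
from h import *
print("scene bias",np.round((unp("scene",280+264.5/7-.5,60+504/7-.5,0)-[.42,-.2,0])*1000,1))
q=Q(0.126-np.pi/2)
x,y=.4165,-.3475
L(.42,-.20,.125,v=.25)
L(x,y,.115,v=.25)
command_gripper(.5)
print(L(x,y,.041,v=.12,until_force=8)); st("down")
snap("scene","g6s",215,50,110,85,7)
command_gripper(0); st("grip")
E
```

```text
scene bias [-2.4 -2.   0. ]
False
down t 12.96 tcp [ 416.8 -347.8    3.3] f [ 0.11 -0.34  0.58] w 44.2
grip t 13.62 tcp [ 416.6 -347.6    3.2] f [0.44 0.15 2.12] w 11.5
```

View pics/g6s.png

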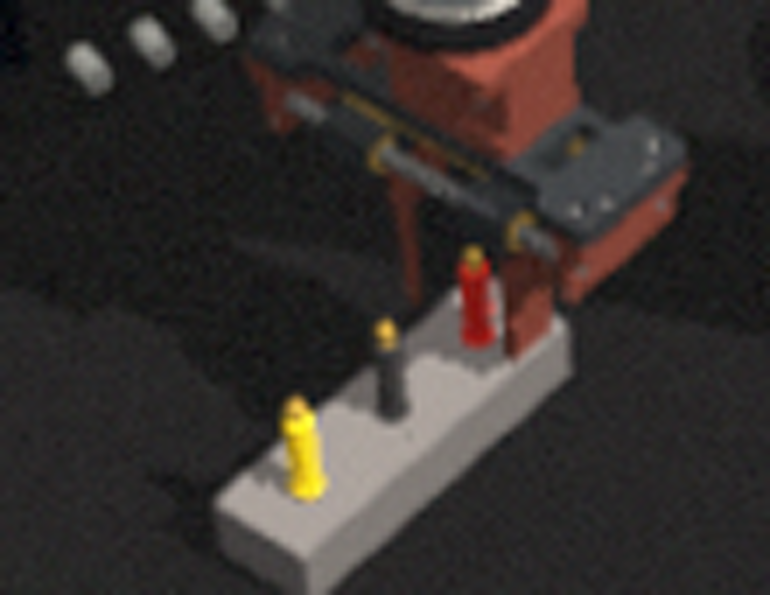

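The plug is gripped at 11.5 mm with low side force. I'll carry it above the red socket and look before inserting.

```bash
python3 - <<'E'
from h import *
q=Q(-0.12-np.pi/2)
L(.4165,-.3475,.130,v=.2); st("lift")
move_pose([.6522,-.0767,.128-OFF],q); 
L(.6522,-.0767,.089,v=.1); st("above")
snap("scene","h1s",235,130,100,80,8); snap("top","h1t",300,150,80,70,8)
for n,o in(("scene",(235,130)),("top",(300,150))):
    for z in (.058,.045): print(n,np.round((proj(n,[.6522,-.0767,z])-o)*8))
E
```

```text
lift t 14.21 tcp [ 416.1 -347.2   91.6] f [-0.42  0.4  -0.04] w 11.4
above t 16.1 tcp [652.  -77.   50.6] f [ 0.48 -0.69 -0.31] w 11.5
scene [410. 493.]
scene [411. 516.]
top [263. 281.]
top [262. 289.]
```

View pics/h1s.png

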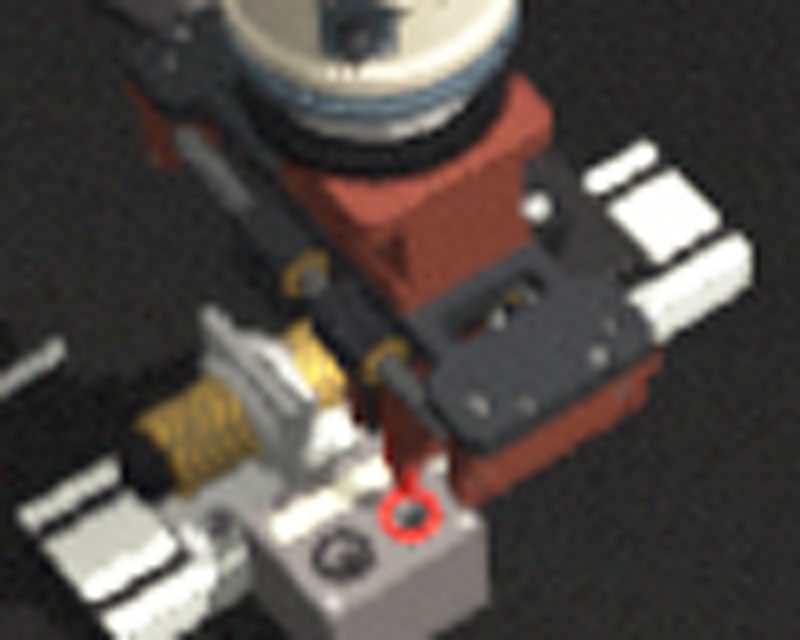

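View pics/h1t.png

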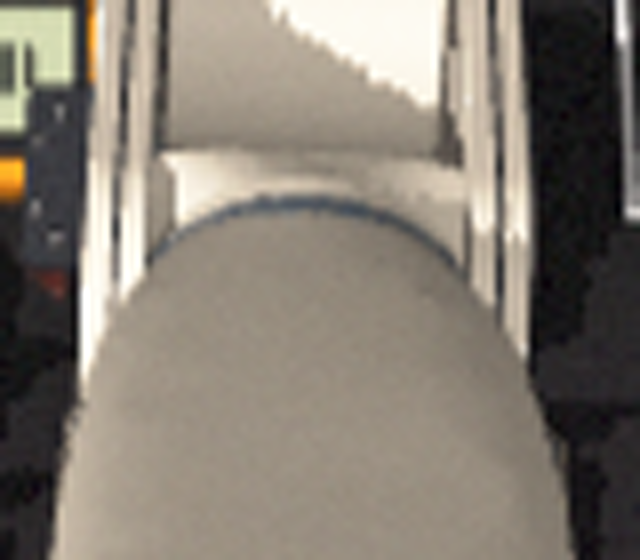

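```bash
python3 - <<'E'
import cv2
c=cv2.imread("pics/h1s.png")[420:560,340:480]; cv2.imwrite("pics/h1z.png",cv2.resize(c,None,fx=4,fy=4,interpolation=cv2.INTER_CUBIC))
E
```

```text
(no output)
```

View pics/h1z.png

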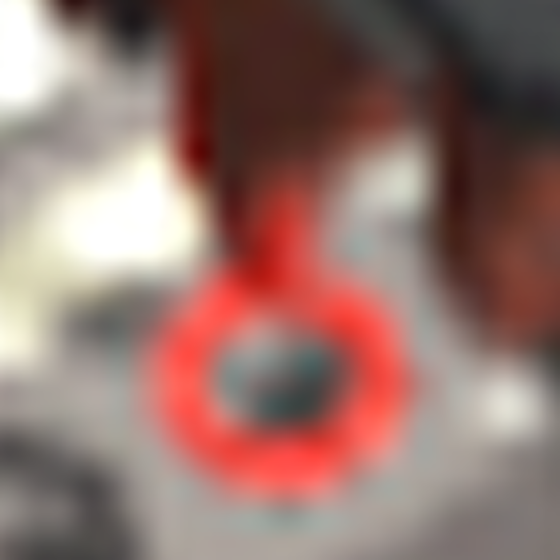

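The nose (x≈282) is centred over the socket hole (280,380) in this zoom, to within about 1 mm. I'll insert under force guard.

```bash
python3 - <<'E'
from h import *
print(L(.6522,-.0767,.072,v=.06,until_force=5)); st("a")
r=L(.6522,-.0767,.055,v=.04,until_force=8); st(r)
E
```

```text
False
a t 16.63 tcp [651.8 -76.6  33.4] f [ 0.1   0.33 -0.41] w 11.1
True t 17.06 tcp [652.2 -76.7  17.9] f [-1.03  0.61  4.09] w 11.1
```

The tip stopped at about 25 mm, the fully home depth. I'll press gently, release, and check on the way to the gauge.

```bash
python3 - <<'E'
from h import *
r=L(.6522,-.0767,.052,v=.03,until_force=10); st(r)
command_gripper(.4); st("rel")
L(.6522,-.0767,.15,v=.25)
tg=-0.135+np.pi/2
move_pose([.4855,.3445,.19-OFF],Q(tg)); command_gripper(.7)
st("over gauge"); snap("scene","k1s",235,130,100,80,8); snap("scene","k2s",400,190,100,80,8)
snap("top","k1t",310,150,80,100,6)
E
```

```text
True t 17.27 tcp [653.5 -76.9  16.7] f [-0.96  0.67  5.85] w 11.4
rel t 17.84 tcp [653.1 -76.8  16.1] f [ 0.04  0.18 -0.45] w 35.4
over gauge t 21.04 tcp [485.5 344.5 152. ] f [-0.07  0.05  0.65] w 61.5
```

View pics/k1s.png

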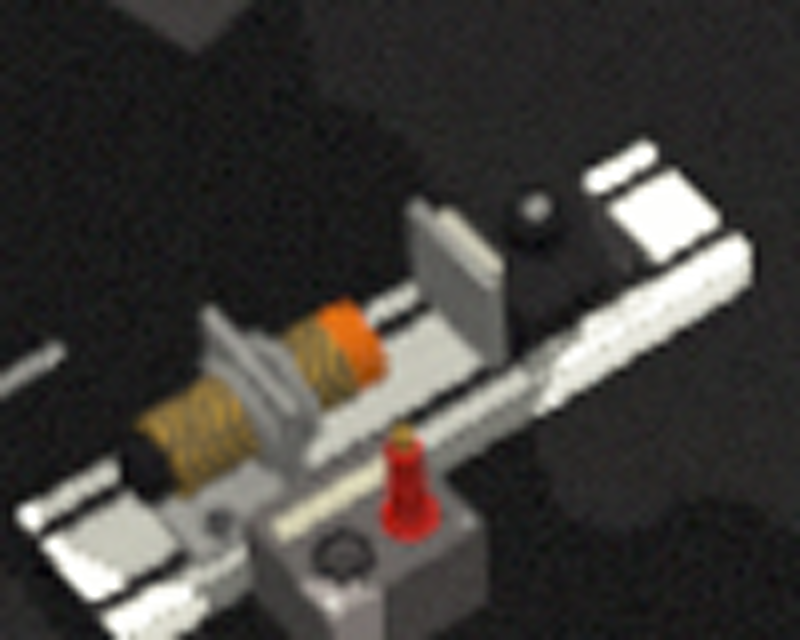

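View pics/k2s.png

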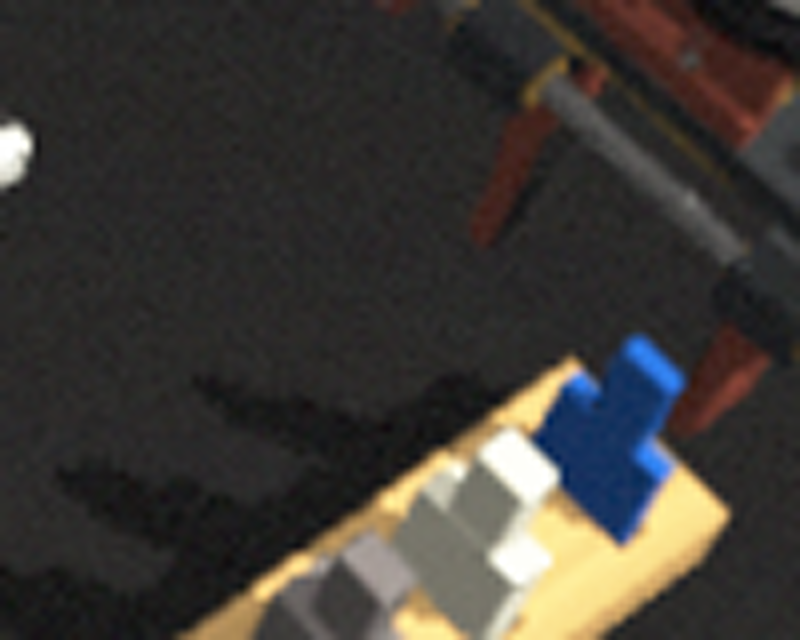

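View pics/k1t.png

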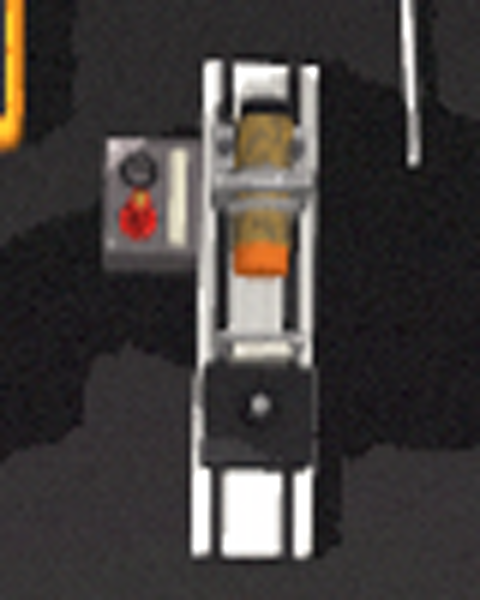

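The plug is fully home: its collar sits on the red ring at (410,520) in the scene crop, and the top view agrees. Now I grasp the white gauge by its tab, with the jaws along its y.

```bash
python3 - <<'E'
from h import *
x,y=.486,.3448
print(L(x,y,.077,v=.15,until_force=8)); st("down")
snap("scene","m1s",400,190,100,80,8)
command_gripper(0); st("grip")
E
```

```text
False
down t 22.09 tcp [486.6 345.2  39.7] f [ 0.1  -0.9  -0.65] w 61.3
grip t 22.86 tcp [486.  344.8  39. ] f [ 0.59 -0.19  1.  ] w 20.0
```

View pics/m1s.png

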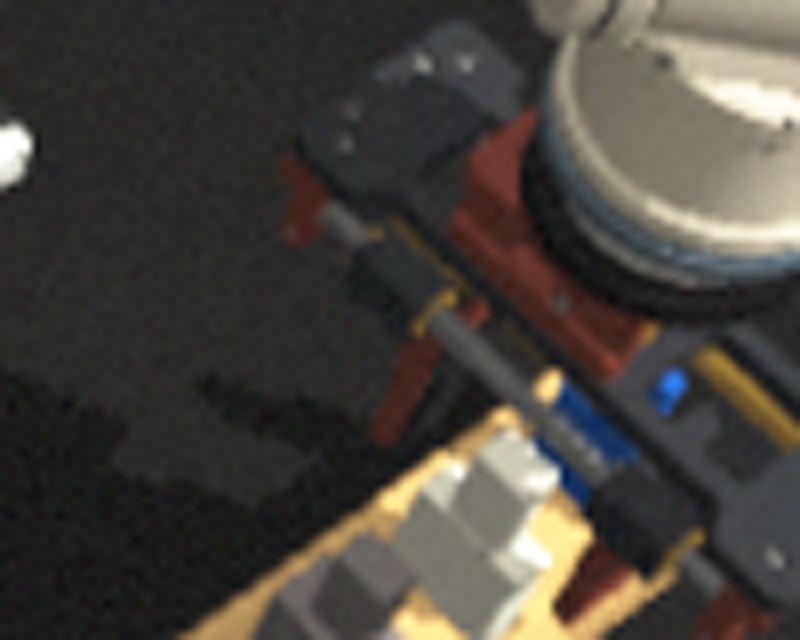

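Width 20.0 mm matches the tab, so the gauge is gripped. I'll lift, move over the gap and look.

```bash
python3 - <<'E'
from h import *
L(.486,.3448,.19,v=.15); st("lift")
move_pose([.605,-.1348,.19-OFF],Q(-0.12+np.pi/2)); st("over")
L(.605,-.1348,.105,v=.12,until_force=8); st("gap+19mm")
snap("scene","n1s",235,100,100,80,8)
E
```

```text
lift t 23.76 tcp [485.4 344.4 151.1] f [ 0.83 -0.   -0.68] w 19.9
over t 25.56 tcp [ 605.1 -133.8  151.9] f [ 0.12  0.26 -0.42] w 19.7
gap+19mm t 26.42 tcp [ 605.6 -134.8   67.6] f [-0.61 -0.44 -0.32] w 20.0
```

View pics/n1s.png

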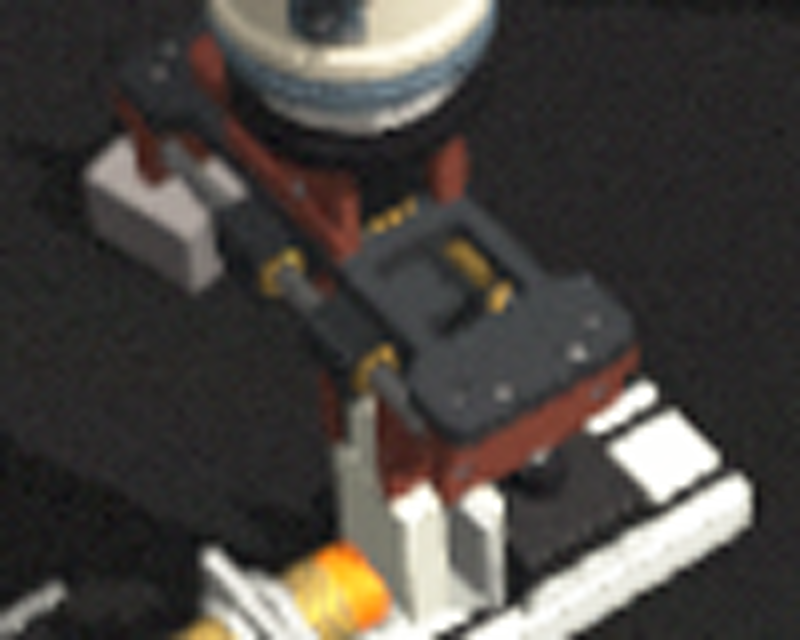

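The gauge (front edge at about (420,560)) hangs clear between the orange face and the target plate. I'll lower it until it touches the rail.

```bash
python3 - <<'E'
from h import *
r=L(.605,-.1348,.0835,v=.03,until_force=4); st(r)
wait(.1); st()
snap("scene","n2s",235,120,100,80,8)
E
```

```text
True t 27.06 tcp [ 604.9 -134.9   48.8] f [ 1.03 -0.16  3.14] w 19.8
 t 27.16 tcp [ 604.9 -134.9   48.8] f [-0.29 -1.26  3.19] w 19.9
```

View pics/n2s.png

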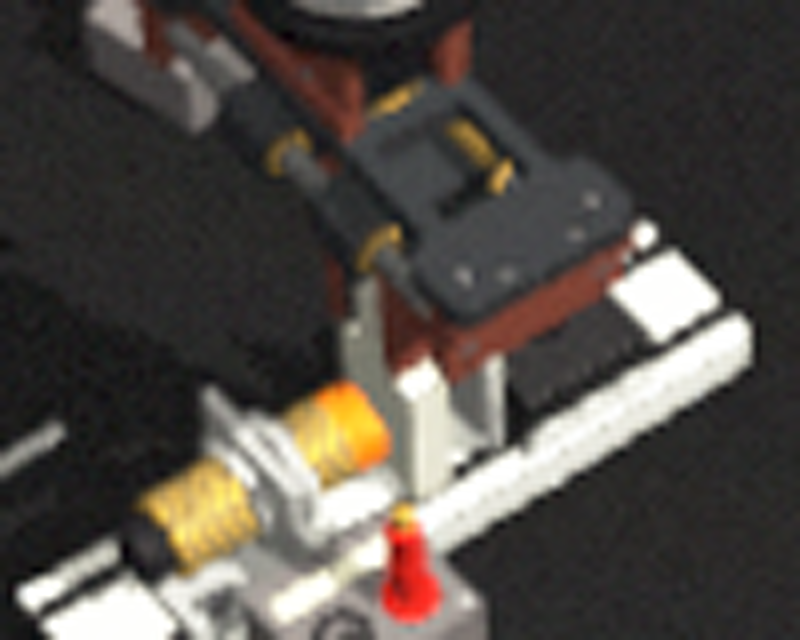

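Rail contact came at a tip height of 86.8 mm, against 87 expected, with the gauge upright in the gap. I'll release, retreat, and go behind the carriage.

```bash
python3 - <<'E'
from h import *
command_gripper(.6); st("rel")
L(.605,-.1348,.155,v=.2)
snap("scene","o1s",235,120,100,80,8)
def S(x,y=0): a=-.12; return .608+x*np.cos(a)-y*np.sin(a), -.1352+x*np.sin(a)+y*np.cos(a)
x,y=S(-.118)
L(x,y,.155,v=.2); 
snap("scene","o2s",235,120,100,80,8)
command_gripper(0)
print(L(x,y,.034,v=.12,until_force=6)); st("behind")
snap("scene","o3s",235,120,100,80,8)
E
```

```text
rel t 27.9 tcp [ 604.3 -134.7   48.5] f [ 0.47 -0.17 -0.04] w 52.7
False
behind t 31.28 tcp [ 491.4 -121.2   -3.5] f [ 0.82 -0.09  0.2 ] w 0.7
```

View pics/o2s.png

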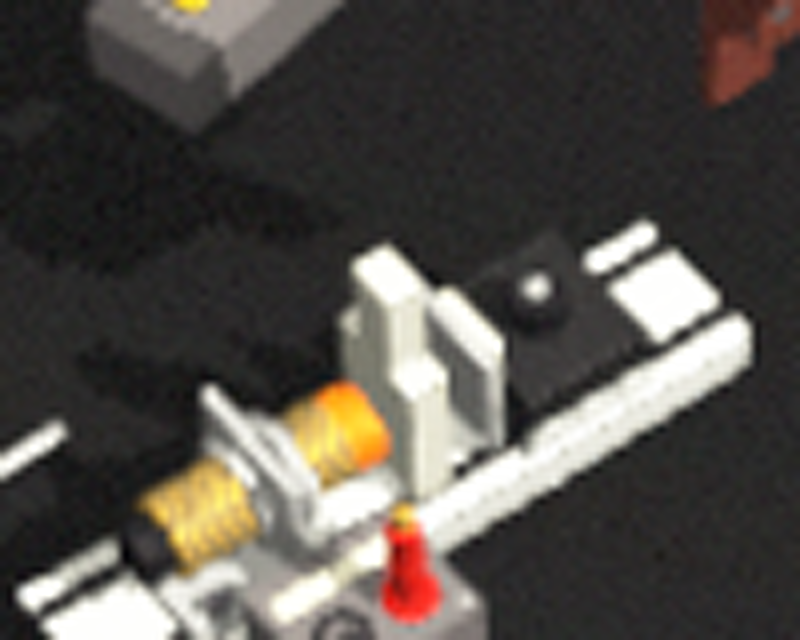

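View pics/o3s.png

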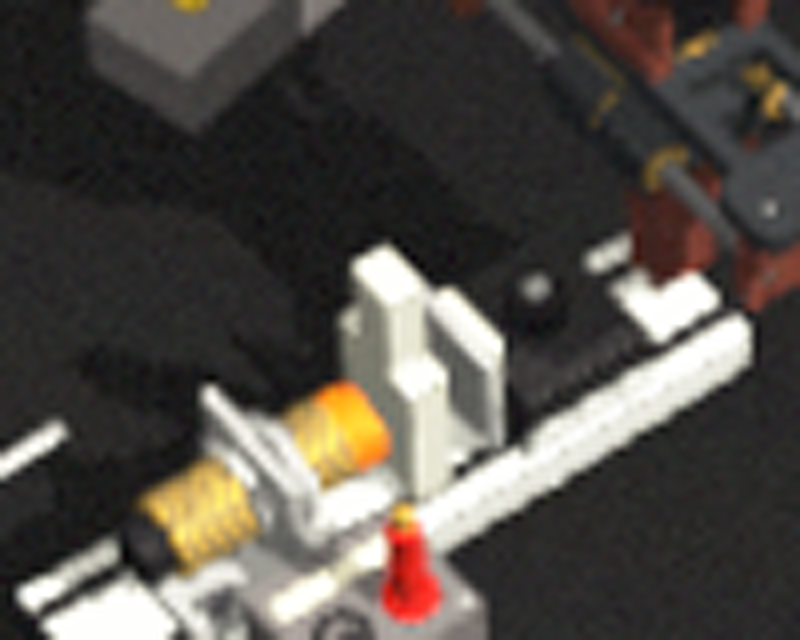

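The gauge stands upright on the rail between the face and the plate, and the shut fingers are behind the carriage. Now the push.

```bash
python3 - <<'E'
from h import *
def S(x,y=0): a=-.12; return .608+x*np.cos(a)-y*np.sin(a), -.1352+x*np.sin(a)+y*np.cos(a)
r=L(*S(-.090),.034,v=.04,until_force=10); st(r)
if not r:
    r=L(*S(-.070),.034,v=.02,until_force=10); st(r)
a=-.12; t=np.array(get_tcp_pos())
print("local x",((t[:2]-[.608,-.1352])@[np.cos(a),np.sin(a)])*1000, "y",((t[:2]-[.608,-.1352])@[-np.sin(a),np.cos(a)])*1000)
wait(.3); st()
snap("scene","p1s",235,120,100,80,8)
E
```

```text
False t 32.18 tcp [ 518.8 -124.4   -4. ] f [-0.04  0.93 -0.24] w 0.4
True t 32.81 tcp [ 527.9 -125.4   -4.5] f [0.06 0.68 0.77] w 0.3
local x -80.72202539643344 y 0.13497972263766414
 t 33.11 tcp [ 526.8 -125.2   -4.9] f [-0.5   0.28  0.29] w 0.5
```

View pics/p1s.png

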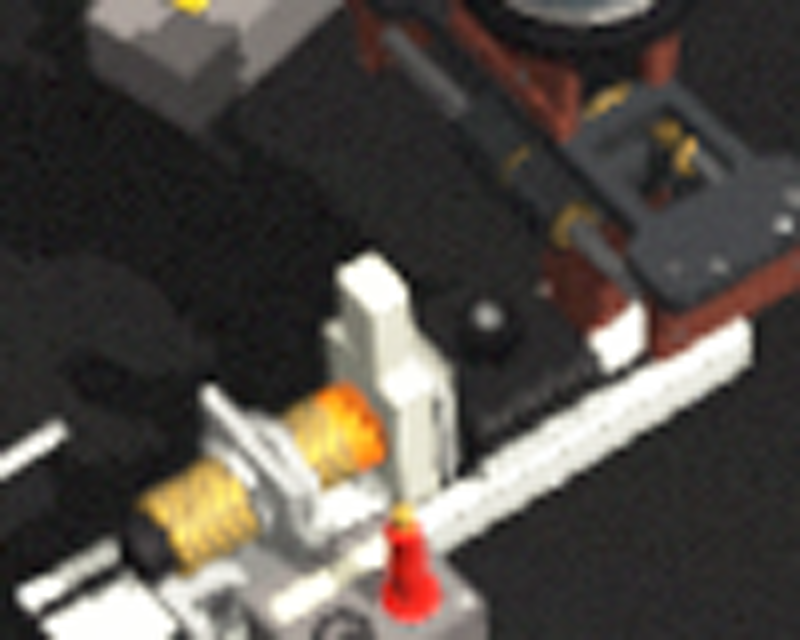

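The gauge is nipped flush between plate and face, but the force relaxed to about 0 after the stop. I'll build up a steady push in small steps.

```bash
python3 - <<'E'
from h import *
d=np.array([np.cos(-.12),np.sin(-.12)]); 
p=np.array(get_tcp_pos()); b=p[:2]; z=.034-OFF
for s in np.arange(.0005,.008,.0005):
    movel([*(b+s*d),z],v=.01); wait(.15)
    f=np.mean([np.array(get_ft_force())[:2]@d for _ in range(3)])
    print(round(s*1000,1),round(f,2), round((np.array(get_tcp_pos())[:2]-b)@d*1000,2))
    if f<-13: break
wait(.5); st()
E
```

```text
0.5 -0.21 0.48
1.0 0.96 1.0
1.5 -0.93 1.32
2.0 -4.67 1.28
2.5 -5.72 1.27
3.0 -7.16 1.22
3.5 -9.64 1.22
4.0 -9.95 1.18
4.5 -11.51 1.15
5.0 -12.41 1.09
5.5 -14.69 1.07
 t 38.06 tcp [ 527.8 -125.1   -4.5] f [-14.5    0.4   10.35] w 0.5
```

```bash
python3 - <<'E'
from h import *
d=np.array([np.cos(-.12),np.sin(-.12)]); b=np.array([.5268,-.1252])
for s,z in((.0055,.0350),(.0058,.0358),(.006,.0362)):
    movel([*(b+s*d),z-OFF],v=.01); wait(.3); st()
wait(1.0); st()
snap("scene","q1s",235,120,100,80,8); snap("top","q1t",310,150,80,100,6)
E
```

```text
t 38.61 tcp [ 527.8 -125.    -4.2] f [-11.6    0.39   3.9 ] w 0.4
 t 39.16 tcp [ 527.8 -125.    -3.8] f [-10.11   0.73  -0.39] w 0.4
 t 39.71 tcp [ 527.8 -124.9   -3.7] f [-10.66  -0.26  -3.59] w 0.7
 t 40.71 tcp [ 527.8 -124.9   -3.7] f [-10.04   0.82  -4.35] w 0.3
```

View pics/q1s.png

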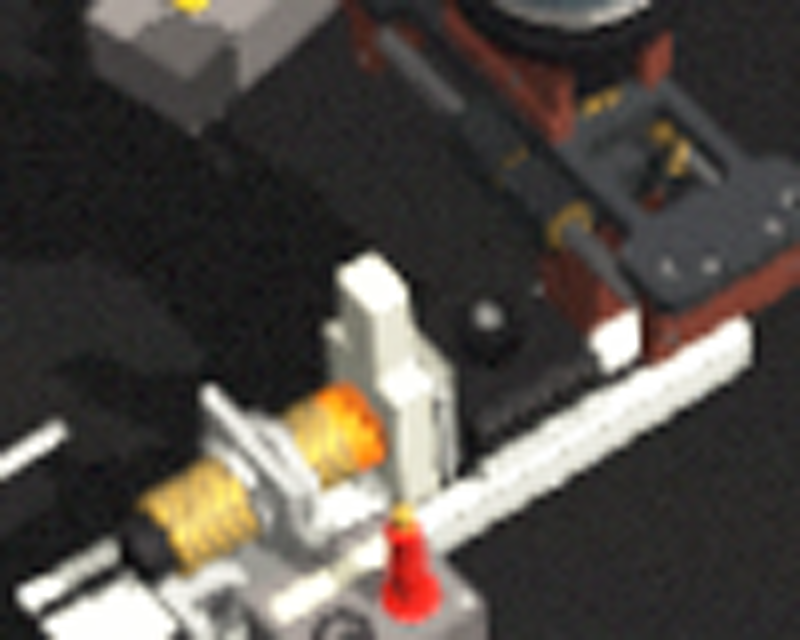

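View pics/q1t.png

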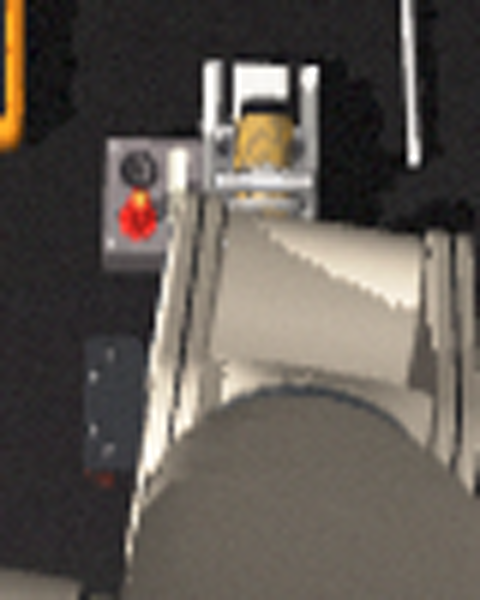

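```bash
python3 - <<'E'
from h import *
d=np.array([np.cos(-.12),np.sin(-.12)]); n=np.array([-d[1],d[0]]); o=np.array([.608,-.1352])
def loc(x,y,z): 
    p=unp("scene",235+(x+.5)/8-.5,120+(y+.5)/8-.5,z)[:2]+[.0005,.0024]; return np.round([(p-o)@d*1000,(p-o)@n*1000],1)
print("knob before/after",loc(537,287,.066),loc(487,315,.066)); print("tab top",loc(374,283,.117))
b=np.array([.5268,-.1252])
movel([*(b+.008*d),.0356-OFF],v=.01); wait(.3); st()
wait(.7); st(); wait(.5); st()
E
```

```text
knob before/after [-60.7   0.5] [-40.4  -0. ]
tab top [3.  1.2]
 t 41.47 tcp [ 527.6 -124.9   -3.8] f [-18.28   0.43   8.48] w 0.5
 t 42.17 tcp [ 527.7 -124.9   -3.8] f [-18.73   0.5    8.38] w 0.2
 t 42.67 tcp [ 527.7 -124.9   -3.8] f [-17.94   0.45   8.08] w 0.6
```

The knob position puts the plate 14.4 mm from the face. The gauge centre is 7 mm in front of the face and about 1 mm off axis, and the push is steady at 18 N. Handing in.

```bash
python3 - <<'E'
from h import *
job_done(); st()
E
```

```text
the job is handed in; nothing more can be done
the job is handed in; nothing more can be done
```

The red plug is fully home in stand A's red socket. After that I stood the white gauge in the gap and pushed the carriage up, and I handed the job in at about 43 s with the arm still holding the push. No verdict was reported.

**Last checks:**
- **Plug:** it stopped at its fully home depth (tip about 25 mm over the bench), and the pictures show the collar sitting on the red ring.
- **Gauge:** it looks upright in the scene picture. It touched down on the rail at the expected height. Measured in the picture, its tab is about 1 mm off the sensor axis and 7 mm in front of the face.
- **Gap:** about 14.4 mm from the lock knob's position, against a 15 mm gauge. That is within the roughly 1–2 mm accuracy of the pictures.
- **Push:** steady at about 18 N along the rail, plus about 8 N of upward force on the fingers. I could not measure the squeeze on the gauge's two faces directly, only this push.
- **Other objects:** I saw nothing touched or moved, but I took no final measurements of stand B or the other objects.

**What disagreed or failed:**
- **Height reading:** the real fingertips were about 38 mm higher than the reported TCP. My first plug grasp therefore closed above the plug without moving it. I found the offset by touching bare bench and corrected for it.
- **Cameras:** the two cameras differed by about 3 mm in y, so I worked from relative positions.
- **First push:** the force fell to near zero when the force-limited move stopped, so I built it up again in small steps.

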